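Brush out the tablet hardness tester and plug its drop slot

TASK

Clean out the tablet hardness tester: take the brush from its stand by the handle and stroke it down and up in the test well twice, each time from the top edge to just above the floor and back. Then pass the bristle head down through the drop slot in the well floor until about half of it is through, and finish while holding it there, upright and clear of the chute below, so that nothing falls while I change the tray. Do not press hard on the tester with the brush or the gripper, and leave everything else where it stands.

Things in the scene. Friction and masses are not known exactly. Their poses are not given: they have to be found in the camera images.
- brush: Flat one-piece brush, 175 mm long, 50 to 100 g, standing head down in its stand. Stiff black bristle head 60 mm long, 30 wide (its y), 12 thick (its x), the last 6 mm narrowed to 26 x 8. Above it a flat blue handle, 18 wide (y), 12 thick (x). Origin: centre of the tip of the head (lower end); z runs up the brush to the handle. A half turn about z leaves it the same.
- brush_grip (a point): Point on the brush's middle line 130 mm above its tip, in the handle, where to grip it across its 12 mm thickness (along the brush's x), fingers pointing down; 45 mm of handle stand above this point. Axes as the brush's.
- brush_stand: Fixed stand, left or right of the tester: grey foot 90 x 80 x 6 mm, white sleeve 30 x 48 mm reaching 56 mm above the bench, with a pocket 50 mm deep (1.3 mm clearance each side) that holds the brush head upright, its axes parallel to the stand's. Draw the brush straight up, tip 60 mm or more above the bench, before moving sideways. Origin: centre of the underside.
- tester: Fixed tablet hardness tester: cream housing 200 mm (x) by 340 mm (y), flat top 185 mm above the bench. Origin: centre of its underside; at yaw 0 the keys face the robot (-x), the chute opening and connectors face +x. The open test well in its top is centred 30 mm from the origin towards the tester's +x.
- well_rim (a point): Centre of the mouth of the test well, level with the tester's top; axes as the tester's. The well is 70 mm (x) by 100 mm (y) and 50 mm deep. From each y end a steel jaw, 26 mm wide, reaches in 18 mm, between 18 and 36 mm below the rim, leaving 64 mm between the jaws (32 mm either side of the centre).
- slot (a point): Centre of the drop slot, on the upper face of the well floor, 50 mm straight below well_rim; axes as the tester's. Slot 34 mm (tester y) by 16 mm (tester x): 2 mm clearance all round the brush head; edges broken 1 mm; through an 8 mm plate. Below is free space down to the steel chute, whose floor lies 60 mm under the slot's upper face and slopes down to +x.
- tray: Loose red catch tray, 100 x 110 x 42 mm, on the bench at the mouth of the chute (+x side of the tester). Origin: centre of its underside.
- jar_a: Loose white capped jar, 66 mm across, 100 mm high. Origin: centre of its underside.
- jar_b: A second jar, the same.
- flask: Loose glass volumetric flask, 92 mm across, 180 mm high with a thin neck. Origin: centre of its underside.
- cylinder: Loose glass measuring cylinder, 27 mm across, 162 mm high, on a blue foot 68 mm across; it stands on the other side of the tester from the brush stand. Origin: centre of its underside.
- timer: Loose cream kitchen timer lying flat, 65 x 85 x 18 mm. Origin: centre of its underside.
- box: Loose clear plastic lidded box, 158 x 198 mm, 94 mm high. Origin: centre of its underside.
- spatula: Loose steel spatula, 130 mm long and 4 mm thick, lying on the tester's top about 115 mm to the +y side of the well. Origin: near its middle, underside.
Mind the look-alikes: they are no part of the job. Of the things that look like the tray, take the one that is nearest to the robot's base at the start. Leave any green look-alike of the jar_b alone.

How it is judged:
By the outcome, as a careful person would: the job done as asked, in the order asked, and still so for the second after the job is handed in, while the arm keeps its last pose, push and grip.
It also fails if it takes over 46 s, if anything falls off the work surface, if the arm or the gripper's body presses on something with over 40 N, if the wrist force passes 120 N, or if a joint passes its speed limit or range.

ROBOT

A 7-joint arm with a two-finger parallel gripper is mounted at the origin on the work surface. World frame = base frame: x ahead of the robot, y to its left, z up, the work surface at z = 0. Lengths are in m, angles in rad, forces in N, time in s.
With the tool pointing down it reaches from about 0.4 to 0.85 m from the base axis. Payload 10.4 kg.
Tool frame: the origin (TCP) lies between the finger pads; the fingertips stand 11 mm ahead of it and the grasp point (between the pads) lies 8 mm behind it (tip_reach is the distance from the TCP to the fingertips, in m); z points along the fingers, y is the line along which they close (so a half turn about z gives the same grasp; the last joint's range is limited). The gripper opens to 85 mm and grips with 20 to 120 N. Pads are 22 mm wide; open, the fingers measure 114 mm over their backs; the gripper's body (76 mm by 85 mm) begins 54 mm behind the grasp point. The pads swing forward as they close: fully open they stand 13 mm farther back than shut.
Start: joints at [-1.156, 0.332, -0.065, 1.46, 0.022, 1.35, -0.088], TCP at [0.265, 0.566, 0.242] pointing down, gripper open.
Joint ranges: [-2.6, 2.6], [-0.5, 2.12], [-1.47, 1.34], [0.16, 2.42], [-1.27, 4.41], [0.06, 2.06], [-2.6, 2.6]. Speed limits (rad/s): [2.22, 2.22, 2.79, 2.79, 3.14, 3.14, 3.14].

INTERFACE

Orientations are given as a unit quaternion [x, y, z, w].
In Python, from workcell import * gives the robot as it stands.
- The arm moves only by the shell command python3 -m inch 'ROWS' [OPENING] [FORCE]. ROWS is JSON, a list of rows, each an object with "slide": the shift along the world's x, y, z in m, a list of three; "yaw": the turn about the world's z in rad. A call has 1 to 20 rows; each row is the pose to reach, as a shift and turn from the pose commanded when the call began; what a row does not reach only later rows make up. A row lasts 1/12 s, in which the tool goes at most 41.7 mm and 7.16 degrees, less where a joint would pass 70% of its speed; a pose out of reach is approached as far as the arm can. A call with a gripper value outside its range is refused whole. OPENING is the closure in counts, from 0 (fully open) to 255 (shut), set as the call begins (- or left out, the last holds). The fingers move at their own pace and stop on an object; FORCE is the grip in N (left out, the last holds). Time passes only in rows, so rows that repeat a pose let the fingers close. It gives the time, the measured TCP pose, the force, the opening and the grip force at its end, in the units of the state.
- get_obs(): the state, without advancing time (a new reading comes with each control period).
- camera(name): name is "side" or "top"; returns a dict with "frame" (384x512x3 uint8, red, green, blue), "fx", "fy", "cx", "cy" (pixels), "k1" (the pictures are not rectified: a ray, as slopes to the right and down, at radius r is drawn at 1 + k1 r^2 times it, then the intrinsics apply), "extrinsics" (4x4, takes a point from world to camera coordinates). Camera axes: x right, y down, z forward; pixel columns grow to the right and rows downward; lengths in m; the calibration is good to about 2 mm. A picture is of the moment at which its call begins. There is no depth.
- hand_in(): hands the job in; it is judged then, once.
The state is a dict: "clock": time; "joint_pos": joint angles; "joint_velocities": joint speeds; "tau": joint torques, N m; "position": TCP position; "ee_rot": TCP orientation; "ft_force": force on the tool from outside, world axes, zero at the start; "torque": the same for the moment, N m; "grip_width": opening from 0.0 (shut) to 1.0 (fully open); "grasp_force": force on a finger pad.
Only numpy, scipy, OpenCV 4.12 (cv2) and the standard library are available. Lean on these libraries where they do the work, as an engineer would, in place of code of your own. Each camera call takes 0.05 s, during which the arm holds its last target. There are 200 camera calls.

## Working session

There is one attempt and no reset: what is moved stays moved. The work goes in short steps, Python scripts to look and compute and a shell command to move; the robot and the scene stay as the last step left them, time stands still between calls to the robot, and variables do not carry over. Pictures are saved under pics/ and viewed, at most 13 in all, crops included, and the job is handed in when it is done.

```bash
mkdir -p pics; cat > h.py <<'E'
from workcell import *
import numpy as np, cv2
def snap(n,f=None):
    c=camera(n)
    if f: cv2.imwrite('pics/'+f,c['frame'][:,:,::-1])
    return c
def pix2ray(c,u,v):
    K=np.array([[c['fx'],0,c['cx']],[0,c['fy'],c['cy']],[0,0,1.]])
    a=cv2.undistortPoints(np.array([[[u,v]]],float),K,np.array([c['k1'],0,0,0,0.]),)[0,0]
    E=np.array(c['extrinsics']);R,t=E[:3,:3],E[:3,3]
    return -R.T@t, R.T@np.array([a[0],a[1],1])
def onz(c,u,v,z):
    o,d=pix2ray(c,u,v); return o+d*(z-o[2])/d[2]
def proj(c,P):
    E=np.array(c['extrinsics']);p=E[:3,:3]@np.array(P)+E[:3,3]
    s=p[:2]/p[2];s=s*(1+c['k1']*(s@s));return c['fx']*s[0]+c['cx'],c['fy']*s[1]+c['cy']
E
python3 - <<'E'
from h import *
np.set_printoptions(precision=4,suppress=True)
for n in('top','side'):
    c=snap(n,n+'0.png');print(n,c['fx'],c['cx'],c['k1'],np.array(c['extrinsics']))
o=get_obs();print(o)
E
```

```text
top 436.13625864015876 252.91374815532302 -0.08150572198376058 [[ 0.0241 -0.9997 -0.0026 -0.0018]
 [-0.9958 -0.0238 -0.088   0.6356]
 [ 0.0879  0.0047 -0.9961  1.4385]
 [ 0.      0.      0.      1.    ]]
side 401.78452319857547 255.17484022043286 -0.1178905429866113 [[ 0.9783 -0.2067 -0.0128 -0.6109]
 [-0.1658 -0.7446 -0.6466  0.1899]
 [ 0.1241  0.6347 -0.7627  1.5224]
 [ 0.      0.      0.      1.    ]]
{'clock': 0.1, 'joint_pos': array([-1.1556,  0.3328, -0.0647,  1.4608,  0.0216,  1.3499, -0.0885]), 'joint_velocities': array([ 0.0013, -0.0008, -0.    , -0.0012,  0.0005,  0.0005, -0.0006]), 'tau': array([  0.0018, -62.6738,   0.0494, -39.2428,   0.0164,   0.007 ,
        -0.    ]), 'position': array([0.2648, 0.5658, 0.2416]), 'ee_rot': array([ 0.2172,  0.9761, -0.0006, -0.0001]), 'ft_force': array([-0.229 ,  0.6544,  0.8264]), 'torque': array([0.0262, 0.0112, 0.0438]), 'grasp_force': 0.0, 'grip_width': 0.9983213845980481}
```

View pics/top0.png

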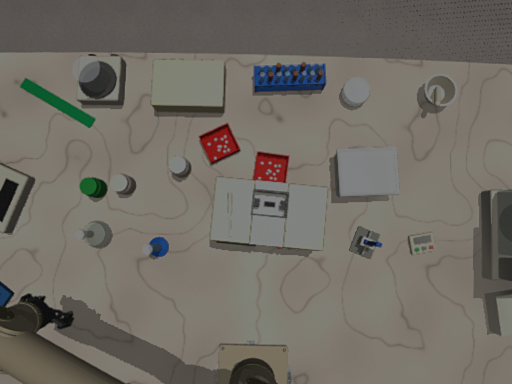

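View pics/side0.png

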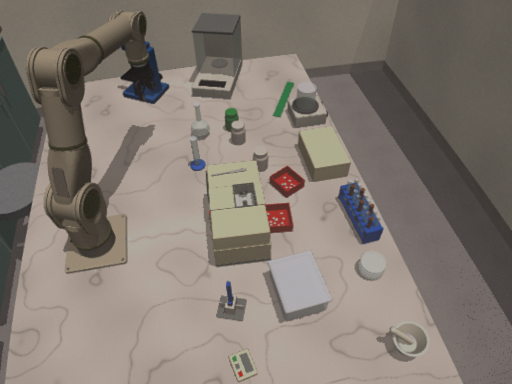

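The top view shows the tester at (270,214) with its well at (270,204), the stand and brush at (366,242), and the cylinder at (158,246). In the side view the brush is at (230,295) and the well at (244,195). I'll enlarge these areas next.

```bash
python3 - <<'E'
from h import *
t=cv2.imread('pics/top0.png');s=cv2.imread('pics/side0.png')
def cr(im,x,y,w,h,W,H): return cv2.resize(im[y:y+h,x:x+w],(W,H),interpolation=cv2.INTER_CUBIC)
a=np.hstack([cr(t,345,220,50,37,400,296),cr(s,205,272,50,37,400,296)])
b=np.hstack([cr(t,205,170,130,96,400,296),cr(s,200,155,80,59,400,296)])
cv2.imwrite('pics/m1.png',np.vstack([a,b]))
E
```

```text
(no output)
```

View pics/m1.png

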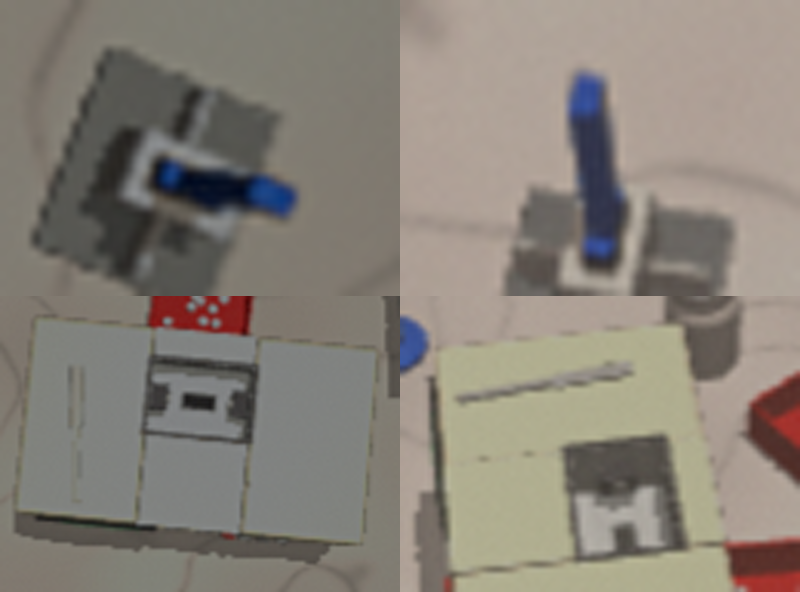

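The crops show the blue handle's top end at top (379.5,244.5) and the stand foot rotated in the image. The tester's top is roughly square to the image, turned a few degrees, with the dark slot near (270,205). Next I'll take sub-pixel measurements with masks.

```bash
cat >> h.py <<'E'
def crop4(c,x,y,w,h,s=6):
    """upscaled crop averaged frame and pixel mapping"""
    im=c['frame'][y:y+h,x:x+w]
    return cv2.resize(im,None,fx=s,fy=s,interpolation=cv2.INTER_CUBIC), lambda p:((p[0]+.5)/s-.5+x,(p[1]+.5)/s-.5+y)
def biggest(m):
    cs,_=cv2.findContours(m.astype(np.uint8),cv2.RETR_EXTERNAL,cv2.CHAIN_APPROX_NONE)
    return max(cs,key=cv2.contourArea)[:,0,:]
def rect(c,cont,f,z):
    P=np.array([onz(c,*f(p),z)[:2] for p in cont],np.float32)
    r=cv2.minAreaRect(P*1000); return np.round(r[0],1),np.round(r[1],1),round(r[2],2),P
E
python3 - <<'E'
from h import *
c=snap('top');
im,f=crop4(c,205,170,130,96)
hsv=cv2.cvtColor(im,cv2.COLOR_RGB2HSV);g=im.min(2)
print('vals',c['frame'][190,240],c['frame'][205,270],c['frame'][200,257],c['frame'][240,300],c['frame'][262,250],c['frame'][235,220],c['frame'][205,262],c['frame'][197,270])
print(c['frame'][196:214,270].mean(1).round(),c['frame'][205,250:292].mean(1).round())
print(c['frame'][175:260,240].mean(1).round())
for n in('side',):
    s=snap(n)
print('ft',s['frame'][305,225],c['frame'][240,352],c['frame'][236,352],c['frame'][244,379])
blue=lambda im:(im[...,2].astype(int)-im[...,0]>60)
for cc,b in((c,(345,220,50,37)),(s,(205,265,50,45))):
    i,ff=crop4(cc,*b);k=biggest(blue(i));print([np.round(ff(p),1) for p in cv2.boxPoints(cv2.minAreaRect(k))])
E
```

```text
vals [129 130 128] [32 29 30] [57 54 54] [128 130 128] [128 129 119] [128 130 126] [130 132 133] [130 132 133]
[123. 132. 130. 131. 133. 107.  60.  31.  30.  30.  58. 120. 132. 131.
 130. 130. 131. 132.] [131. 106.  75.  65.  58.  56.  56.  55.  61. 106. 129. 133. 132. 111.
  71.  46.  46.  36.  31.  30.  30.  29.  28.  27.  59. 113. 134. 132.
 110. 102.  86.  61.  57.  58.  59.  48.  55.  67. 113. 131. 131. 130.]
[121. 122. 120.  98. 114. 127. 130. 128. 128. 128. 128. 128. 129. 129.
 128. 129. 129. 128. 129. 128. 129. 129. 128. 129. 129. 129. 129. 129.
 129. 129. 129. 129. 130. 128. 129. 128. 129. 129. 128. 129. 129. 128.
 129. 129. 129. 129. 129. 129. 129. 129. 128. 128. 128. 129. 130. 129.
 129. 129. 129. 128. 128. 129. 129. 128. 129. 131. 130. 111.  55.  35.
  77.  85.  82.  81.  79.  83. 118. 125. 124. 124. 124. 124. 124. 124.
 125.]
ft [160 154 142] [100  96  89] [133 128 117] [ 26  64 128]
[array([375.1, 244.2], dtype=float32), array([376.5, 241.3], dtype=float32), array([381.5, 243.6], dtype=float32), array([380.2, 246.6], dtype=float32)]
[array([225.8, 285.7], dtype=float32), array([226.5, 281.1], dtype=float32), array([229.6, 281.5], dtype=float32), array([228.9, 286.1], dtype=float32)]
```

```bash
python3 - <<'E'
from h import *
c=snap('top')
im,f=crop4(c,200,165,140,100);i=im.astype(int)
m=(abs(i[...,0]-i[...,2])<7)&(i.min(2)>95)
m=cv2.morphologyEx(m.astype(np.uint8),cv2.MORPH_OPEN,np.ones((15,15)))
k=biggest(m);print('tester',rect(c,k,f,.185)[:3])
cv2.imwrite('pics/d1.png',m*255)
im,f=crop4(c,262,198,20,15,8);k=biggest(im.mean(2)<80);r=rect(c,k,f,.135);print('slot',r[:3]);
im,f=crop4(c,245,185,50,35,8);
i,f=crop4(c,345,220,42,37);k=biggest((i.mean(2)<112));print('foot',rect(c,k,f,.006)[:3])
i=c['frame']
i,f=crop4(c,345,220,50,37);b=i.astype(int)
k=biggest((b[...,2]-b[...,0]>45)&(b[...,2]>100));print('bluetop',rect(c,k,f,.181)[:3])
w=i.min(2)>128
k=biggest(w);print('sleeve',rect(c,k,f,.056)[:3])
cv2.imwrite('pics/d2.png',np.hstack([w*255,(i.mean(2)<112)*255,((b[...,2]-b[...,0]>60))*255]))
E
```

```text
tester (array([ 542.3, -145.5]), array([112. , 183.6]), 85.74)
slot (array([580.1, -38.5]), array([33. , 15.4]), 86.16)
foot (array([ 461.2, -375.7]), array([104.6,  96.7]), 68.48)
bluetop (array([ 464.7, -368.3]), array([15.7, 10. ]), 66.51)
sleeve (array([ 477.9, -363.5]), array([14.2, 33.3]), 9.62)[ WARN:0@0.712] global loadsave.cpp:1063 imwrite_ Unsupported depth image for selected encoder is fallbacked to CV_8U.
```

View pics/d2.png

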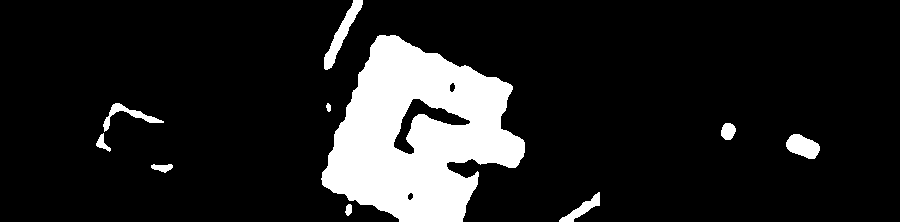

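The mask picture shows a clean foot outline, cut off at the bottom and joined to the handle. The handle's top end is a clean blob on the right. I'll refine the foot and the tester yaw.

```bash
python3 - <<'E'
from h import *
c=snap('top')
im,f=crop4(c,200,165,140,100);i=im.astype(int)
m=((abs(i[...,0]-i[...,2])<7)&(i.min(2)>95)).astype(np.uint8)
m=cv2.morphologyEx(m,cv2.MORPH_CLOSE,np.ones((13,13)))
m=cv2.morphologyEx(m,cv2.MORPH_OPEN,np.ones((41,41)))
k=biggest(m);r=rect(c,k,f,.185);print('tester',r[:3])
i,f=crop4(c,340,215,55,50);b=i.astype(int)
m=((i.mean(2)<112)&(b[...,2]-b[...,0]<0)).astype(np.uint8)
m=cv2.morphologyEx(m,cv2.MORPH_OPEN,np.ones((25,25)))
k=biggest(m);r=rect(c,k,f,.006);print('foot',r[:3])
for th in(40,55,70):
  k=biggest((b[...,2]-b[...,0]>th));print('bluetop',rect(c,k,f,.181)[:3])
s=snap('side')
i,f=crop4(s,205,262,50,50);b=i.astype(int)
for th in (40,55,70):
  m=(b[...,2]-b[...,0]>th);k=biggest(m);r=rect(s,k,f,.181);print('side blue',r[:3],cv2.boundingRect(k))
# bright top face only
m=(b[...,2]>120)&(b[...,2]-b[...,0]>60);k=biggest(m);print(rect(s,k,f,.181)[:3])
for T,n in((c,'top'),(s,'side')):
  print(n,np.round(proj(T,[.4647,-.3683,.181]),1))
E
```

```text
tester (array([549.5, -36.7]), array([330.5, 191.4]), 86.03)
foot (array([ 465. , -366.4]), array([85.1, 96. ]), 70.17)
bluetop (array([ 464.8, -367. ]), array([18.6, 11.2]), 66.09)
bluetop (array([ 464.8, -367.1]), array([16.9, 10.1]), 64.73)
bluetop (array([ 464.9, -367.2]), array([15.8,  9. ]), 64.73)
side blue (array([ 463.3, -371.8]), array([18.1, 11.2]), 76.59) (127, 117, 24, 33)
side blue (array([ 463.5, -371.2]), array([15.8, 10.1]), 76.61) (128, 118, 22, 29)
side blue (array([ 463.2, -371.4]), array([14.1,  9.1]), 80.31) (129, 120, 19, 26)
(array([ 463.5, -371.2]), array([14.6,  9.5]), 77.94)
top [378.7 244. ]
side [227.9 282.7]
```

```bash
python3 -m inch '[{"slide":[0,0,0.14],"yaw":0},{"slide":[0,0,0.14],"yaw":0},{"slide":[0,0,0.14],"yaw":0},{"slide":[0,0,0.14],"yaw":0},{"slide":[0.185,-0.316,0.14],"yaw":-0.5},{"slide":[0.185,-0.316,0.14],"yaw":-0.5},{"slide":[0.185,-0.316,0.14],"yaw":-0.5},{"slide":[0.185,-0.316,0.14],"yaw":-0.5},{"slide":[0.185,-0.316,0.14],"yaw":-0.5},{"slide":[0.185,-0.316,0.14],"yaw":-0.5},{"slide":[0.185,-0.316,0.14],"yaw":-0.5},{"slide":[0.185,-0.316,0.14],"yaw":-0.5},{"slide":[0.185,-0.316,0.14],"yaw":-0.5},{"slide":[0.235,-0.566,0.14],"yaw":-1.0},{"slide":[0.235,-0.566,0.14],"yaw":-1.0},{"slide":[0.235,-0.566,0.14],"yaw":-1.0},{"slide":[0.235,-0.566,0.14],"yaw":-1.0},{"slide":[0.235,-0.566,0.14],"yaw":-1.0},{"slide":[0.235,-0.566,0.14],"yaw":-1.0},{"slide":[0.235,-0.566,0.14],"yaw":-1.0}]' 0 40
python3 -c "
from workcell import *;o=get_obs();print(o['position'],o['ee_rot'])"
```

```text
clock: 2.02
position: [0.5003, -0.0083, 0.383]
ee_rot: [0.662, 0.749, 0.0, 0.001]
ft_force: [-0.1, -1.0, 0.3]
grip_width: 1.001
grasp_force: 0.0
[ 0.50026114 -0.00833718  0.3829658 ] [6.62353199e-01 7.49190921e-01 1.62492588e-06 1.09719544e-03]
```

```bash
python3 -m inch '[{"slide":[-0.035,-0.368,0],"yaw":-0.5},{"slide":[-0.035,-0.368,0],"yaw":-0.5},{"slide":[-0.035,-0.368,0],"yaw":-0.5},{"slide":[-0.035,-0.368,0],"yaw":-0.5},{"slide":[-0.035,-0.368,0],"yaw":-0.5},{"slide":[-0.035,-0.368,0],"yaw":-0.5},{"slide":[-0.035,-0.368,0],"yaw":-0.5},{"slide":[-0.035,-0.368,0],"yaw":-0.5},{"slide":[-0.035,-0.368,0],"yaw":-0.5},{"slide":[-0.035,-0.368,0],"yaw":-0.5},{"slide":[-0.035,-0.368,0],"yaw":-0.5},{"slide":[-0.035,-0.368,0],"yaw":-0.5},{"slide":[-0.035,-0.368,0],"yaw":-0.5},{"slide":[-0.035,-0.368,-0.1],"yaw":-0.5},{"slide":[-0.035,-0.368,-0.1],"yaw":-0.5},{"slide":[-0.035,-0.368,-0.1],"yaw":-0.5},{"slide":[-0.035,-0.368,-0.1],"yaw":-0.5},{"slide":[-0.035,-0.368,-0.1],"yaw":-0.5}]'
python3 - <<'E'
from h import *
o=get_obs();print(o['position'],o['ee_rot'],o['ft_force'])
s=snap('side');i,f=crop4(s,190,240,80,75,10);cv2.imwrite('pics/s2.png',i[:600,:,::-1])
E
```

```text
clock: 3.52
position: [0.4656, -0.3665, 0.2828]
ee_rot: [0.824, 0.567, 0.0, -0.0]
ft_force: [0.7, -0.8, 0.9]
grip_width: 1.002
grasp_force: 0.0
[ 0.46564422 -0.36650296  0.28281942] [ 8.23610050e-01  5.67156352e-01  2.81052221e-04 -2.79124429e-04] [ 0.73122048 -0.75836898  0.85980793]
```

View pics/s2.png

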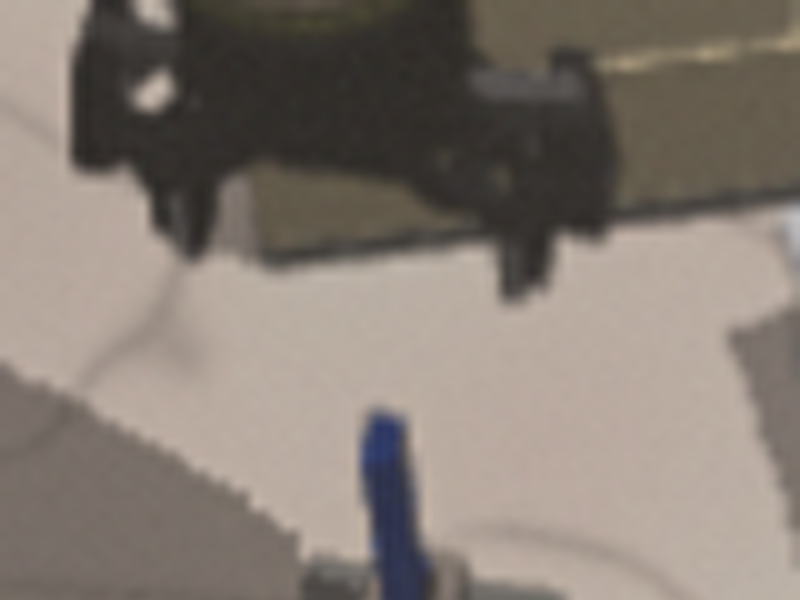

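The picture shows the open fingers at (190,240) and (515,290), straddling the handle, whose top is at (385,415). They are aligned, so I'll descend and close.

```bash
python3 -m inch '[{"slide":[-0.001,-0.002,-0.04]},{"slide":[-0.001,-0.002,-0.08]},{"slide":[-0.001,-0.002,-0.1]},{"slide":[-0.001,-0.002,-0.12]},{"slide":[-0.001,-0.002,-0.14]},{"slide":[-0.001,-0.002,-0.155]},{"slide":[-0.001,-0.002,-0.155]},{"slide":[-0.001,-0.002,-0.155]}]' && python3 -m inch '[{"slide":[0,0,0]},{"slide":[0,0,0]},{"slide":[0,0,0]},{"slide":[0,0,0]},{"slide":[0,0,0]},{"slide":[0,0,0]},{"slide":[0,0,0]},{"slide":[0,0,0]},{"slide":[0,0,0]},{"slide":[0,0,0]},{"slide":[0,0,0]},{"slide":[0,0,0]}]' 255 40
```

```text
invalid input
```

```bash
python3 -m inch '[{"slide":[-0.001,-0.002,-0.04],"yaw":0},{"slide":[-0.001,-0.002,-0.08],"yaw":0},{"slide":[-0.001,-0.002,-0.1],"yaw":0},{"slide":[-0.001,-0.002,-0.12],"yaw":0},{"slide":[-0.001,-0.002,-0.14],"yaw":0},{"slide":[-0.001,-0.002,-0.155],"yaw":0},{"slide":[-0.001,-0.002,-0.155],"yaw":0},{"slide":[-0.001,-0.002,-0.155],"yaw":0}]' && python3 -m inch '[{"slide":[0,0,0],"yaw":0},{"slide":[0,0,0],"yaw":0},{"slide":[0,0,0],"yaw":0},{"slide":[0,0,0],"yaw":0},{"slide":[0,0,0],"yaw":0},{"slide":[0,0,0],"yaw":0},{"slide":[0,0,0],"yaw":0},{"slide":[0,0,0],"yaw":0},{"slide":[0,0,0],"yaw":0},{"slide":[0,0,0],"yaw":0},{"slide":[0,0,0],"yaw":0},{"slide":[0,0,0],"yaw":0}]' 255 40
```

```text
clock: 4.23
position: [0.4649, -0.3702, 0.1289]
ee_rot: [0.824, 0.566, 0.0, 0.001]
ft_force: [0.0, -0.1, -0.2]
grip_width: 1.004
grasp_force: 0.0
clock: 5.23
position: [0.4641, -0.3701, 0.1276]
ee_rot: [0.824, 0.566, 0.0, 0.0]
ft_force: [-0.2, 0.3, 5.3]
grip_width: 0.137
grasp_force: 40.1
```

```bash
python3 -m inch '[{"slide":[0,0,0.01],"yaw":0},{"slide":[0,0,0.02],"yaw":0},{"slide":[0,0,0.04],"yaw":0},{"slide":[0,0,0.06],"yaw":0},{"slide":[0,0,0.08],"yaw":0},{"slide":[0,0,0.11],"yaw":0},{"slide":[0,0,0.14],"yaw":0},{"slide":[0,0,0.18],"yaw":0},{"slide":[0,0,0.21],"yaw":0},{"slide":[0,0,0.24],"yaw":0},{"slide":[0,0,0.24],"yaw":0},{"slide":[0,0,0.24],"yaw":0},{"slide":[0,0,0.24],"yaw":0}]'
python3 - <<'E'
from h import *
o=get_obs();print(o['position'],o['ee_rot'])
s=snap('side');i,f=crop4(s,190,210,80,75,8);cv2.imwrite('pics/s3.png',i[:,:,::-1])
E
```

```text
clock: 6.32
position: [0.4635, -0.3698, 0.3669]
ee_rot: [0.824, 0.566, -0.0, -0.0]
ft_force: [-0.4, 0.9, -1.5]
grip_width: 0.136
grasp_force: 39.6
[ 0.46354126 -0.36976991  0.36688856] [ 8.24342932e-01  5.66090586e-01 -1.22301008e-04 -4.04434816e-04]
```

View pics/s3.png

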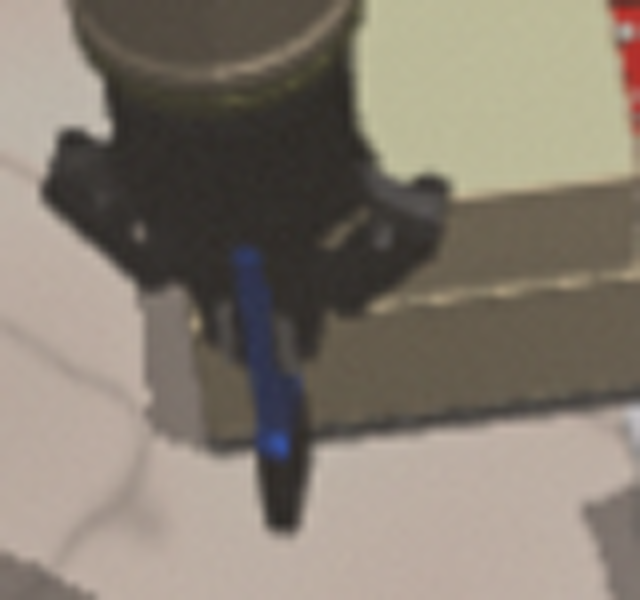

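The brush is held with its head hanging free, tip near side pixel (225,276). I'll check where the tip sits in the hand with the top camera.

```bash
python3 - <<'E'
from h import *
o=get_obs();p=o['position']
c=snap('top');s=snap('side')
yb=np.array([np.sin(np.radians(20.9)),np.cos(np.radians(20.9)),0]);xb=np.array([yb[1],-yb[0],0])
out=[]
for n,C in(('top',c),('side',s)):
    tip=np.array([p[0],p[1],p[2]-.122])
    q=[np.round(proj(C,tip+a*yb+b*xb),1).tolist() for a,b in((0,0),(.013,.004),(.013,-.004),(-.013,-.004),(-.013,.004))]
    q.append(np.round(proj(C,tip+[0,0,.175]),1).tolist())
    print(n,q)
    u,v=map(int,q[0]);i,f=crop4(C,u-25,v-25,50,50,8);i=np.ascontiguousarray(i[:,:,::-1])
    for k in q: cv2.circle(i,(int((k[0]-u+25.5)*8),int((k[1]-v+25.5)*8)),2,(0,255,255),-1)
    print(u-25,v-25);out.append(i)
cv2.imwrite('pics/t4.png',np.hstack(out))
E
```

```text
top [[385.4, 245.3], [381.7, 242.2], [380.7, 244.9], [389.1, 248.3], [390.1, 245.7], [406.5, 248.1]]
360 220
side [[226.1, 272.8], [228.4, 269.1], [225.7, 268.7], [223.9, 276.6], [226.6, 276.9], [221.4, 239.2]]
201 247
```

View pics/t4.png

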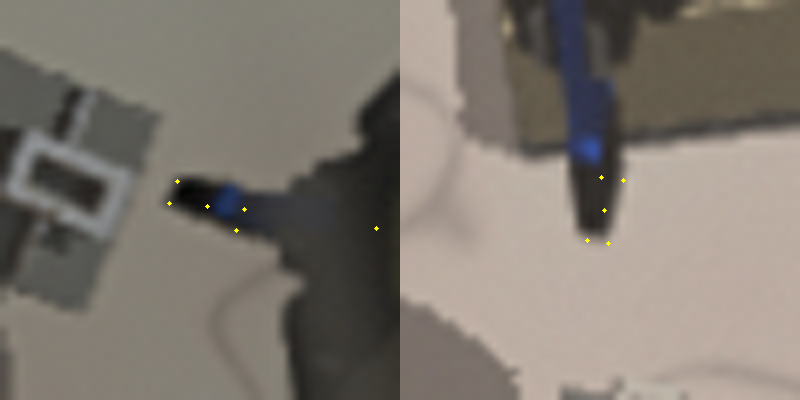

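The projected tip corners match the top view within about 0.5 px (dark end at crop (170,192)). In the side view the tip sits about 0.7 px above and left of the prediction. I'll measure each camera's bias from the tester's outline.

```bash
python3 - <<'E'
from h import *
o=get_obs();p=o['position'];z=p[2]-.122
yb=np.array([np.sin(np.radians(20.9)),np.cos(np.radians(20.9))]);xb=np.array([yb[1],-yb[0]])
c=snap('top');s=snap('side')
# top: dark tip end on plane z
i,f=crop4(c,378,232,16,24,10);g=i.mean(2)
for th in(75,85,95):
    k=biggest(g<th);P=rect(c,k,f,z)[3];d=P-p[:2]
    y=d@yb;e=d[y>y.max()-.003]@xb
    print('top end y',(y.max()*1000).round(1),'x mid',(e.mean()*1000).round(1))
# side: low end
i,f=crop4(s,216,262,18,18,10);g=i.mean(2)
for th in(85,100,115):
    k=biggest(g<th);P=rect(s,k,f,z)[3];d=P-p[:2];y=d@yb
    e=d[y<y.min()+.003]@xb
    print('side end y',(y.min()*1000).round(1),'x mid',(e.mean()*1000).round(1))
# side: tester top corners predicted from top-camera fit
T=np.array([.5495,-.0367]);a=np.radians(-3.95);R=np.array([[np.cos(a),-np.sin(a)],[np.sin(a),np.cos(a)]])
n=0
i=s['frame'];out=cv2.resize(i[150:275,195:285],None,fx=6,fy=4.8,interpolation=cv2.INTER_CUBIC)[:,:,::-1].copy()
def dot(q,col):
    u,v=proj(s,q);cv2.circle(out,(int((u-195+.5)*6),int((v-150+.5)*4.8)),2,col,-1)
for X,Y in((.1,.17),(.1,-.17),(-.1,.17),(-.1,-.17)):
    q=[*(T+R@[X,Y]),.185];dot(q,(0,0,255));print('corner',np.round(proj(s,q),1))
for X,Y in((.035,.05),(.035,-.05),(-.035,.05),(-.035,-.05)): dot([*(T+R@[X+.03,Y]),.185],(255,0,255))
for X,Y in((.008,.017),(.008,-.017),(-.008,.017),(-.008,-.017)): dot([*(T+R@[X+.03,Y]),.135],(0,255,0))
cv2.imwrite('pics/s5.png',out)
E
```

```text
top end y 13.8 x mid 0.4
top end y 14.4 x mid 0.2
top end y 15.0 x mid -0.0
side end y -9.9 x mid -2.5
side end y -10.6 x mid -2.5
side end y -11.3 x mid -2.3
corner [257.1 158.8]
corner [271.7 230.8]
corner [205.1 164.5]
corner [211.2 238.2]
```

View pics/s5.png

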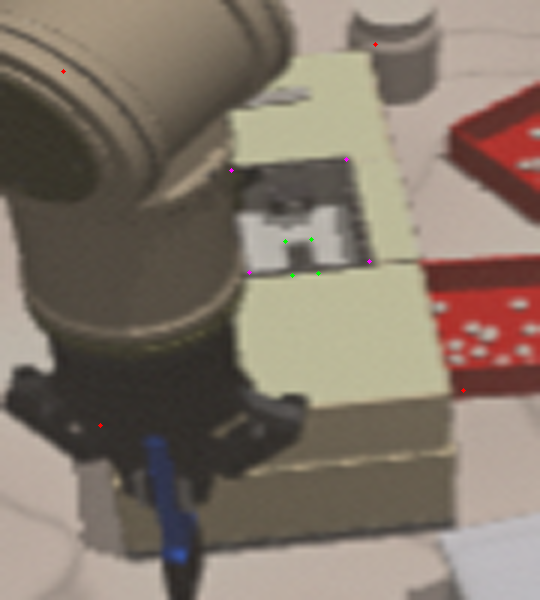

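The side view shows the well at crop (245–372, 158–274). The dark slot opening at (287–315, 238–268) agrees with my projected slot (green) to within about 1–2 mm. I'll move above the well, nudged for the +1.4 mm in-hand y offset.

```bash
python3 -m inch '[{"slide":[0.01,0.02,0],"yaw":0.02},{"slide":[0.02,0.05,0],"yaw":0.05},{"slide":[0.03,0.08,0],"yaw":0.08},{"slide":[0.04,0.11,0],"yaw":0.11},{"slide":[0.05,0.14,0],"yaw":0.14},{"slide":[0.06,0.17,0],"yaw":0.17},{"slide":[0.07,0.2,0],"yaw":0.2},{"slide":[0.08,0.23,0],"yaw":0.22},{"slide":[0.09,0.26,0],"yaw":0.25},{"slide":[0.1,0.29,0],"yaw":0.27},{"slide":[0.108,0.31,0],"yaw":0.285},{"slide":[0.113,0.322,0],"yaw":0.295},{"slide":[0.116,0.33,0],"yaw":0.295},{"slide":[0.116,0.33,-0.02],"yaw":0.295},{"slide":[0.116,0.33,-0.04],"yaw":0.295},{"slide":[0.116,0.33,-0.05],"yaw":0.295},{"slide":[0.116,0.33,-0.05],"yaw":0.295},{"slide":[0.116,0.33,-0.05],"yaw":0.295},{"slide":[0.116,0.33,-0.05],"yaw":0.295}]'
python3 - <<'E'
from h import *
o=get_obs();p=o['position'];q=o['ee_rot'];print(p,2*np.degrees(np.arctan2(q[1],q[0]))-90,o['ft_force'])
s=snap('side');i=s['frame'];i=cv2.resize(i[150:225,205:285],None,fx=8,fy=8,interpolation=cv2.INTER_CUBIC)[:,:,::-1].copy()
cv2.imwrite('pics/s6.png',i)
E
```

```text
clock: 8.15
position: [0.5803, -0.0407, 0.3186]
ee_rot: [0.733, 0.681, 0.001, 0.001]
ft_force: [0.2, 0.3, -0.6]
grip_width: 0.135
grasp_force: 39.4
[ 0.58026801 -0.04069957  0.31855371] -4.193661917835399 [ 0.20108522  0.28162814 -0.56068913]
```

View pics/s6.png

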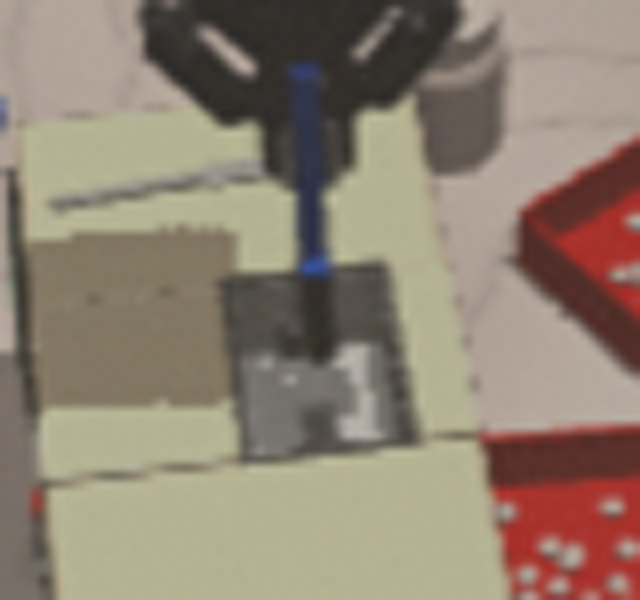

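The brush hangs above the well. Its tip is at about (318,360), and the slot shows dark at (302–340, 410–445). I'll make the first down stroke and check it at the bottom.

```bash
python3 -m inch '[{"slide":[0,0,0],"yaw":0},{"slide":[0,0,-0.01],"yaw":0},{"slide":[0,0,-0.02],"yaw":0},{"slide":[0,0,-0.03],"yaw":0},{"slide":[0,0,-0.04],"yaw":0},{"slide":[0,0,-0.05],"yaw":0},{"slide":[0,0,-0.055],"yaw":0},{"slide":[0,0,-0.055],"yaw":0},{"slide":[0,0,-0.055],"yaw":0},{"slide":[0,0,-0.055],"yaw":0},{"slide":[0,0,-0.055],"yaw":0}]'
python3 - <<'E'
from h import *
o=get_obs();p=o['position'];q=o['ee_rot'];print(p,2*np.degrees(np.arctan2(q[1],q[0]))-90,o['ft_force'])
s=snap('side');i=s['frame']
out=cv2.resize(i[150:225,215:285],None,fx=8,fy=8,interpolation=cv2.INTER_CUBIC)[:,:,::-1].copy()
a=np.radians(-4);R=np.array([[np.cos(a),-np.sin(a)],[np.sin(a),np.cos(a)]])
def d(q,col):
    u,v=proj(s,q);cv2.circle(out,(int((u-215+.5)*8),int((v-150+.5)*8)),2,col,-1)
tip=p-[0,0,.122]
for X,Y in((.006,.015),(.006,-.015),(-.006,.015),(-.006,-.015)):d([*(tip[:2]+R@[X,Y]),tip[2]+.06],(0,255,255))
for X,Y in((.004,.013),(.004,-.013),(-.004,.013),(-.004,-.013)):d([*(tip[:2]+R@[X,Y]),tip[2]],(0,255,255))
for X,Y in((.006,-.009),(-.006,-.009)):d([*(tip[:2]+R@[X,Y]),tip[2]+.175],(0,255,255))
for X,Y in((.008,.017),(.008,-.017),(-.008,.017),(-.008,-.017)): d([*(np.array([.5801,-.0385])+R@[X,Y]),.135],(0,255,0))
for X,Y in((.035,.05),(.035,-.05),(-.035,.05),(-.035,-.05)): d([*(np.array([.5801,-.0385])+R@[X,Y]),.185],(255,0,255))
cv2.imwrite('pics/s7.png',out)
E
```

```text
clock: 9.12
position: [0.5802, -0.0399, 0.2629]
ee_rot: [0.732, 0.681, 0.0, 0.0]
ft_force: [-0.0, 0.2, -0.3]
grip_width: 0.135
grasp_force: 39.5
[ 0.58024762 -0.03994597  0.26292279] -4.123939711956652 [-0.01869916  0.15902543 -0.30035769]
```

View pics/s7.png

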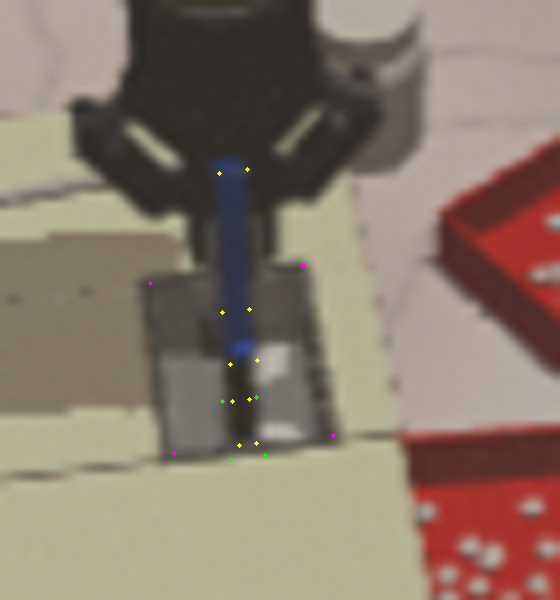

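At the bottom the tip is about 5 mm above the floor. The brush's x is centred on the slot (head at 230–257, slot 222–265), and its y may be about 1 mm too far to +y. I'll finish both strokes and then shift y by −1 mm.

```bash
python3 -m inch '[{"slide":[0,0,0.01],"yaw":0},{"slide":[0,0,0.02],"yaw":0},{"slide":[0,0,0.03],"yaw":0},{"slide":[0,0,0.04],"yaw":0},{"slide":[0,0,0.05],"yaw":0},{"slide":[0,0,0.055],"yaw":0},{"slide":[0,0,0.055],"yaw":0},{"slide":[0,0,0.055],"yaw":0},{"slide":[0,0,0.045],"yaw":0},{"slide":[0,0,0.035],"yaw":0},{"slide":[0,0,0.025],"yaw":0},{"slide":[0,0,0.015],"yaw":0},{"slide":[0,0,0.005],"yaw":0},{"slide":[0,0,0],"yaw":0},{"slide":[0,0,0],"yaw":0},{"slide":[0,0,0],"yaw":0},{"slide":[0,0,0],"yaw":0}]'
python3 -m inch '[{"slide":[0,0,0.01],"yaw":0},{"slide":[0,0,0.02],"yaw":0},{"slide":[0,0,0.03],"yaw":0},{"slide":[0,0,0.04],"yaw":0},{"slide":[0,0,0.05],"yaw":0},{"slide":[0,0,0.055],"yaw":0},{"slide":[0,0,0.055],"yaw":0},{"slide":[0,0,0.055],"yaw":0},{"slide":[0,0,0.055],"yaw":0},{"slide":[0,-0.001,0.045],"yaw":0},{"slide":[0,-0.001,0.035],"yaw":0},{"slide":[0,-0.001,0.025],"yaw":0},{"slide":[0,-0.001,0.015],"yaw":0},{"slide":[0,-0.001,0.005],"yaw":0},{"slide":[0,-0.001,0],"yaw":0},{"slide":[0,-0.001,0],"yaw":0},{"slide":[0,-0.001,-0.002],"yaw":0},{"slide":[0,-0.001,-0.004],"yaw":0},{"slide":[0,-0.001,-0.006],"yaw":0},{"slide":[0,-0.001,-0.007],"yaw":0}]'
```

```text
clock: 10.58
position: [0.5802, -0.04, 0.2628]
ee_rot: [0.732, 0.681, 0.0, 0.0]
ft_force: [0.4, -0.5, -1.4]
grip_width: 0.134
grasp_force: 39.5
clock: 12.25
position: [0.5801, -0.0409, 0.2554]
ee_rot: [0.732, 0.681, 0.0, 0.0]
ft_force: [-1.0, -0.1, -0.2]
grip_width: 0.133
grasp_force: 39.5
```

```bash
python3 -m inch '[{"slide":[0,0,-0.001],"yaw":0},{"slide":[0,0,-0.002],"yaw":0},{"slide":[0,0,-0.003],"yaw":0},{"slide":[0,0,-0.004],"yaw":0},{"slide":[0,0,-0.004],"yaw":0}]'
python3 -m inch '[{"slide":[0,0,-0.001],"yaw":0},{"slide":[0,0,-0.002],"yaw":0},{"slide":[0,0,-0.003],"yaw":0},{"slide":[0,0,-0.003],"yaw":0}]'
```

```text
clock: 12.67
position: [0.5799, -0.0409, 0.2512]
ee_rot: [0.732, 0.681, -0.0, -0.0]
ft_force: [-0.3, -0.4, -1.5]
grip_width: 0.134
grasp_force: 39.5
clock: 13.0
position: [0.5798, -0.0409, 0.2481]
ee_rot: [0.732, 0.681, -0.0, -0.0]
ft_force: [-0.1, 0.0, -1.0]
grip_width: 0.138
grasp_force: 39.5
```

```bash
python3 -m inch '[{"slide":[0,0,-0.002],"yaw":0},{"slide":[0,0,-0.004],"yaw":0},{"slide":[0,0,-0.006],"yaw":0},{"slide":[0,0,-0.008],"yaw":0},{"slide":[0,0,-0.008],"yaw":0}]'
python3 -m inch '[{"slide":[0,0,-0.002],"yaw":0},{"slide":[0,0,-0.004],"yaw":0},{"slide":[0,0,-0.006],"yaw":0},{"slide":[0,0,-0.008],"yaw":0},{"slide":[0,0,-0.01],"yaw":0},{"slide":[0,0,-0.012],"yaw":0},{"slide":[0,0,-0.014],"yaw":0},{"slide":[0,0,-0.016],"yaw":0},{"slide":[0,0,-0.016],"yaw":0},{"slide":[0,0,-0.016],"yaw":0},{"slide":[0,0,-0.016],"yaw":0},{"slide":[0,0,-0.016],"yaw":0}]'
python3 - <<'E'
from h import *
s=snap('side');i=s['frame'];cv2.imwrite('pics/s8.png',cv2.resize(i[150:225,215:285],None,fx=8,fy=8,interpolation=cv2.INTER_CUBIC)[:,:,::-1])
E
```

```text
clock: 13.42
position: [0.5797, -0.0409, 0.2398]
ee_rot: [0.732, 0.681, -0.0, -0.0]
ft_force: [-0.5, -0.2, -0.8]
grip_width: 0.131
grasp_force: 39.5
clock: 14.42
position: [0.58, -0.0409, 0.2245]
ee_rot: [0.732, 0.681, 0.0, 0.0]
ft_force: [0.8, -0.4, -1.3]
grip_width: 0.135
grasp_force: 39.5
```

View pics/s8.png

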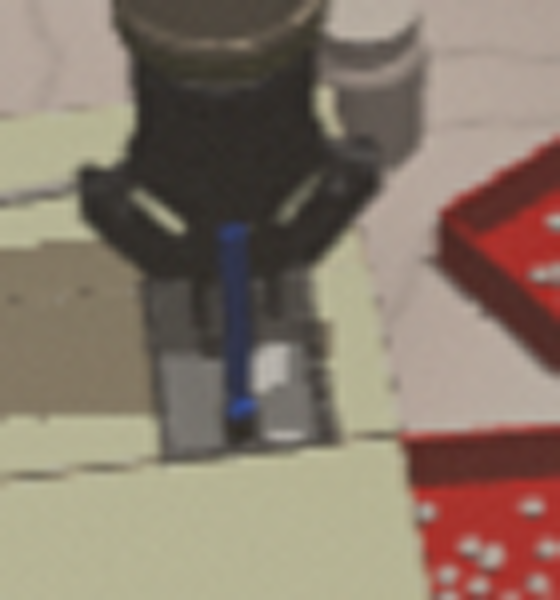

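The picture shows the blue shoulder at (242,407) and the head going down into the slot, with the handle upright in the fingers. The measured force is near zero, so I'm handing in.

```bash
python3 -c "
from workcell import *
print(hand_in())"
```

```text
the job is handed in; nothing more can be done
None
```

I stroked the well twice with the brush and handed in at about 14.5 s. By the arm's position the brush head is about 33 mm down through the slot, held upright and clear of the chute, and every contact reading at the tester was under 2 N.

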